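# Collect the brown glass in the bottle caddy

### The job

Collect the light-sensitive chemicals, the four loose containers of brown glass, into the low tray: the red-capped bottle in the red bay, the two black-capped bottles one in each grey bay (either way round), and the brown vial in the yellow bay. Each must stand upright on the floor of its bay. Leave the white bottle with the blue cap and the clear vial standing where they are.

Things in the scene. Friction and masses are not known exactly. Their poses are not given: they have to be found in the camera images.
- brown_red: Reagent bottle of brown glass with a red screw cap, 62 mm diameter, 105 mm high; straight round body up to 59 mm, then a shoulder and the cap. Stands on the bench among the others. Any yaw, round. Origin: centre of its underside, z up its axis.
- brown_black_a: Reagent bottle of brown glass with a black screw cap, 54 mm diameter, 88 mm high; straight round body up to 49 mm, then a shoulder and the cap. Stands on the bench among the others. Any yaw, round. Origin: centre of its underside, z up its axis.
- brown_black_b: Reagent bottle of brown glass with a black screw cap, the smallest bottle, 48 mm diameter, 80 mm high; straight round body up to 45 mm, then a shoulder and the cap. Stands on the bench among the others. Any yaw, round. Origin: centre of its underside, z up its axis.
- brown_vial: Slim vial of brown glass with a black cap, 23 mm diameter, 58 mm high, straight sides. Stands on the bench among the others. Any yaw, round. Origin: centre of its underside, z up its axis.
- white_bottle: White plastic bottle with a blue cap, 52 mm diameter, 85 mm high; does not belong in the tray. Stands on the bench among the others. Any yaw, round. Origin: centre of its underside, z up its axis.
- clear_vial: Slim vial of clear glass with a blue cap, 23 mm diameter, 58 mm high; does not belong in the tray. Stands on the bench among the others. Any yaw, round. Origin: centre of its underside, z up its axis.
- bay_red: Red insert: bay of 80 mm diameter for the red-capped bottle. Fixed square insert 96 x 96 x 20 mm in a low aluminium tray (202 x 202 mm, rim 26 mm high) that holds the four inserts two by two, in any order, 98 mm between centres. Origin: centre of its underside, 4 mm above the bench (z = 0); insert top 20 mm and bay floor 4 mm above the origin; x, y along the sides, z up.
- bay_grey_a: Grey insert: bay of 70 mm diameter for a black-capped bottle; one of two alike. Fixed square insert 96 x 96 x 20 mm in a low aluminium tray (202 x 202 mm, rim 26 mm high) that holds the four inserts two by two, in any order, 98 mm between centres. Origin: centre of its underside, 4 mm above the bench (z = 0); insert top 20 mm and bay floor 4 mm above the origin; x, y along the sides, z up.
- bay_grey_b: Grey insert: bay of 70 mm diameter for a black-capped bottle; the other of two alike. Fixed square insert 96 x 96 x 20 mm in a low aluminium tray (202 x 202 mm, rim 26 mm high) that holds the four inserts two by two, in any order, 98 mm between centres. Origin: centre of its underside, 4 mm above the bench (z = 0); insert top 20 mm and bay floor 4 mm above the origin; x, y along the sides, z up.
- bay_yellow: Yellow insert: bay of 40 mm diameter for the vial. Fixed square insert 96 x 96 x 20 mm in a low aluminium tray (202 x 202 mm, rim 26 mm high) that holds the four inserts two by two, in any order, 98 mm between centres. Origin: centre of its underside, 4 mm above the bench (z = 0); insert top 20 mm and bay floor 4 mm above the origin; x, y along the sides, z up.

How it is judged:
By the outcome, as a careful person would: the job done as asked, in the order asked, and still so for the second after the job is handed in, with the robot touching nothing.
It also fails if it takes over 120 s, if anything falls off the work surface, if the arm or the gripper's body presses on something with over 40 N, if the wrist force passes 120 N, or if a joint passes its speed limit or range.

### The arm

A 7-joint arm with a two-finger parallel gripper is mounted at the origin on a cart in front of the work surface, level with it; the furniture and walls round the work are solid. World frame = base frame: x ahead of the robot, y to its left, z up, the work surface at z = 0. Lengths are in m, angles in rad, forces in N, time in s.
With the tool pointing down it reaches from about 0.35 to 0.9 m from the base axis. Payload 8.1 kg.
Tool frame: the origin (TCP) lies midway between the tips of the shut fingers; the grasp point (between the pads) lies 19 mm behind it; z points along the fingers, y is the line along which they close (so a half turn about z gives the same grasp; the last joint's range is limited). The gripper opens to 92 mm and grips with 3 to 60 N. Pads are 19 mm wide; open, the fingers measure 130 mm over their backs; the gripper's body (75 mm by 190 mm) begins 47 mm behind the grasp point.
Start: joints at [1.118, 0.434, 0.025, 1.573, -0.012, 1.134, -0.075], TCP at [0.214, -0.587, 0.227] pointing down, gripper open.
Joint ranges: [-2.62, 2.62], [-0.44, 2.09], [-1.27, 1.32], [0.08, 2.57], [-1.32, 4.46], [0.12, 2], [-2.74, 2.74]. Speed limits (rad/s): [2.22, 2.22, 3.01, 3.01, 3.14, 3.14, 3.14].

### API

Orientations are given as a rotation vector (axis times angle).
In Python, from cell import arm gives the robot as it stands.
- The arm moves only by the tool carry_out, never from a script. Its arguments are lists of equal length, an entry for each row: "claw": the finger opening in cm, from 0 to 9.18; "delta_pos": the shift along the tool's x, y, z in cm, a list of three; "angular": the turn, a rotation vector about the tool's x, y, z in rad, a list of three. In form: {"claw": [claw, ...], "delta_pos": [[dx, dy, dz], ...], "angular": [[ax, ay, az], ...]}. A call has 1 to 20 rows; each row shifts and turns the commanded pose from where the row before left it, along the tool's axes as they then stand; what a row does not reach is not made up. A row lasts 1/10 s, in which the tool goes at most 50 mm and 8.59 degrees, less where a joint would pass 70% of its speed; a pose out of reach is approached as far as the arm can. A call with a gripper value outside its range is refused whole. The fingers move at their own pace and stop on an object; "force" is the grip in N (left out, the last holds). Time passes only in rows, so rows that do not move let the fingers close. It gives the time, the measured TCP pose, the force, the opening and the grip force at its end, in the units of the state.
- arm.observe(): the state, without advancing time (a new reading comes with each control period).
- arm.get_image(name): name is "side" or "top"; returns a dict with "frame" (480x640x3 uint8, red, green, blue), "mtx" (3x3 intrinsics, pixels), "T" (4x4, takes a point from camera to world coordinates). Camera axes: x right, y down, z forward; pixel columns grow to the right and rows downward; lengths in m; the calibration is good to about 2 mm. A picture is of the moment at which its call begins. There is no depth.
- arm.sign_off(): hands the job in; it is judged then, once.
Trained networks look in a picture, given as the dict that the camera call returned (one of the last four; its "shot" number tells which), for a name from the list of things; names that differ only in an ending like _2 or _b are one class to them, and where a whole thing is asked for, a point or a joint stands for the part that bears it (a point fixed in the world has none). Each returns a list of dicts, best first, with "conf" (0 to 1); they miss things now and then, are a little off and sometimes report something else, mostly with a low value. They report only what shows in the picture. A call takes as long as a camera call.
- arm.look_for(label, picture): "centre" ([column, row] as shares, 0 to 1, of the picture: columns of its width, rows of its height, amid what is visible of it).
- arm.trace(label, picture): "region" (480x640 bool, what is visible of it) and "centre" ([column, row] as shares, 0 to 1, of the picture: columns of its width, rows of its height, amid what is visible of it).
- arm.place_of(label, picture): "centre" ([column, row] as shares, 0 to 1, of the picture: columns of its width, rows of its height: a listed point, or the origin of a listed thing).
The state is a dict: "clock": time; "joints": joint angles; "dq": joint speeds; "joint_efforts": joint torques, N m; "position": TCP position; "ee_rot": TCP orientation; "force": force on the tool from outside, world axes, zero at the start; "ft_torque": the same for the moment, N m; "width": opening from 0.0 (shut) to 1.0 (fully open); "gripper_force": force on a finger pad.
Only numpy, scipy, OpenCV 4.12 (cv2) and the standard library are available. Lean on these libraries where they do the work, as an engineer would, in place of code of your own. Each camera call takes 0.05 s, during which the arm holds its last target. There are 200 camera calls.

## Working session

There is one attempt and no reset: what is moved stays moved. The work goes in short steps, Python scripts to look and compute and a tool call to move; the robot and the scene stay as the last step left them, time stands still between calls to the robot, and variables do not carry over. Pictures are saved under pics/ and viewed, at most 14 in all, crops included, and the job is handed in when it is done.

Besides the shell and the picture viewer there is one more tool, called after "Call:" as name(argument=value, ...) on one line, values as JSON. carry_out: Moves the arm, as the interface text tells. Its arguments: {"type":"object","properties":{"claw":{"type":"array","items":{"type":"number"}},"delta_pos":{"type":"array","items":{"type":"array","items":{"type":"number"}}},"angular":{"type":"array","items":{"type":"array","items":{"type":"number"}}},"force":{"type":"number"}},"required":["claw","delta_pos","angular"]}

```bash
mkdir -p pics
cat > h.py <<'E'
from cell import arm
import numpy as np, cv2
def ray(pic,c,z):
    K=np.array(pic["mtx"]);T=np.array(pic["T"])
    d=T[:3,:3]@np.linalg.solve(K,[c[0]*640,c[1]*480,1]);o=T[:3,3]
    return (o+d*(z-o[2])/d[2])[:2]
def proj(pic,p):
    K=np.array(pic["mtx"]);T=np.array(pic["T"])
    q=K@(T[:3,:3].T@(np.array(p)-T[:3,3]));return q[:2]/q[2]
E
python3 - <<'E'
from h import *
s=arm.observe();print({k:np.round(s[k],3).tolist() for k in s})
for n in["top","side"]:
    p=arm.get_image(n);cv2.imwrite(f"pics/{n}0.png",p["frame"][:,:,::-1]);print(n,np.round(p["T"],3).tolist(),np.round(p["mtx"],1).tolist())
    for l in["brown_red","brown_black_a","brown_vial","white_bottle","clear_vial","bay_red","bay_grey_a","bay_yellow"]:
        for r in arm.place_of(l,p)[:4]:
            c=np.array(r["centre"]);print(l,round(r["conf"],2),(c*[640,480]).round(1),ray(p,c,.008 if 0 else (.004 if 'bay' in l else 0)).round(4))
E
```

```text
{'clock': 0.0, 'joints': [1.118, 0.435, 0.025, 1.574, -0.012, 1.134, -0.075], 'dq': [0.001, -0.0, 0.0, 0.0, -0.001, -0.001, -0.0], 'joint_efforts': [-0.0, -66.785, 0.985, -31.446, -0.06, 0.043, 0.0], 'position': [0.214, -0.587, 0.226], 'ee_rot': [-3.092, -0.546, 0.001], 'force': [0.652, 0.439, -0.652], 'ft_torque': [-0.032, 0.016, 0.025], 'gripper_force': 0.0, 'width': 0.998}
top [[-0.024, -0.986, 0.165, 0.301], [-0.999, 0.028, 0.024, -0.028], [-0.028, -0.164, -0.986, 1.423], [0.0, 0.0, 0.0, 1.0]] [[594.2, 0.0, 324.4], [0.0, 594.2, 251.8], [0.0, 0.0, 1.0]]
brown_red 0.64 [398.  224.8] [ 0.6007 -0.1752]
brown_red 0.47 [238.3 244.7] [0.5625 0.2161]
brown_black_a 0.76 [462.6 277.3] [ 0.4677 -0.3237]
brown_black_a 0.69 [338.5 226.9] [ 0.5997 -0.0299]
brown_vial 0.41 [331.8 293.8] [ 0.4363 -0.0093]
white_bottle 0.8 [402.5 289.1] [ 0.4432 -0.179 ]
clear_vial 0.55 [450.9 218.6] [ 0.6123 -0.3042]
bay_red 0.67 [251.9 283.2] [0.4666 0.1824]
bay_grey_a 0.68 [215.9 294.5] [0.4416 0.2694]
bay_yellow 0.7 [242.7 244.1] [0.563  0.2046]
side [[-0.841, -0.229, 0.491, 0.102], [-0.542, 0.375, -0.752, 0.662], [-0.012, -0.898, -0.439, 0.446], [0.0, 0.0, 0.0, 1.0]] [[449.6, 0.0, 324.5], [0.0, 449.6, 245.7], [0.0, 0.0, 1.0]]
brown_red 0.7 [341.5 233.4] [ 0.6025 -0.1802]
brown_black_a 0.68 [240.2 319.1] [0.5693 0.2113]
brown_black_a 0.58 [416.4 224. ] [ 0.4721 -0.3256]
brown_black_a 0.57 [301.5 260.2] [ 0.6047 -0.0182]
brown_vial 0.64 [373.2 281.8] [ 0.4341 -0.0178]
brown_vial 0.59 [362.8 216.3] [ 0.6103 -0.3014]
white_bottle 0.89 [399.7 246.9] [ 0.4539 -0.1852]
white_bottle 0.59 [243.3 319.4] [0.5642 0.2091]
clear_vial 0.46 [361.7 215.9] [ 0.614  -0.3022]
bay_red 0.66 [297.3 326.2] [0.4715 0.1806]
bay_grey_a 0.62 [270.9 364.3] [0.4497 0.2762]
bay_grey_a 0.62 [213.9 354.4] [0.5367 0.3045]
bay_yellow 0.72 [239.8 318.4] [0.5671 0.2141]
```

View pics/top0.png

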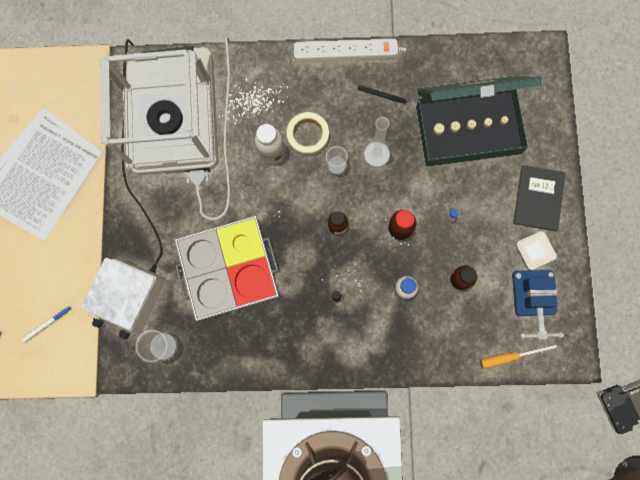

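View pics/side0.png

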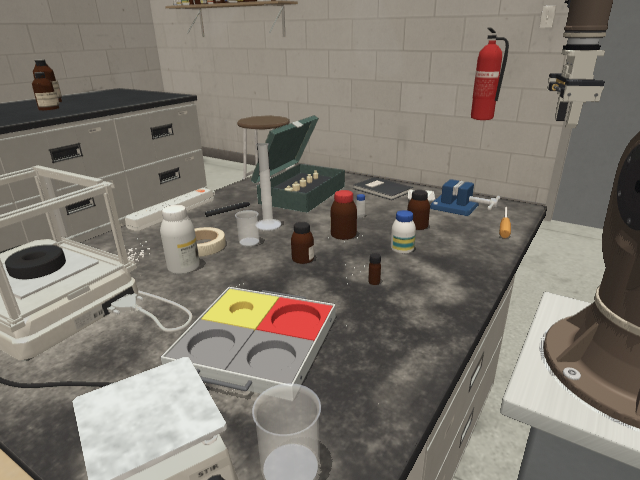

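The top view shows red at (402,225), black bottles at (464,278) and (338,223), and the brown vial at (336,296). White is at (406,288) and the clear vial at (454,213). The tray has yellow at far right (240,242), red at near right (251,282) and the greys on the left (201,254 and 213,293). The side view agrees. Next I fit the positions with silhouettes.

```bash
cat >> h.py <<'E'
from scipy.optimize import minimize
DIM={"brown_red":(.031,.105,.059,.6015,-.177),"brown_black_a":(.027,.088,.049,.470,-.3245),"brown_black_b":(.024,.080,.045,.602,-.025),"brown_vial":(.0115,.058,.058,.435,-.0135),"white_bottle":(.026,.085,.05,.448,-.182),"clear_vial":(.0115,.058,.058,.612,-.303)}
def model(pic,n,xy):
    r,h,b=DIM[n][:3];t=np.linspace(0,2*np.pi,24);P=[]
    for z,q in[(0,r),(b,r),(h,r if b==h else .55*r)]:
        P+=[proj(pic,[xy[0]+q*np.cos(a),xy[1]+q*np.sin(a),z]) for a in t]
    m=np.zeros((1920,2560),np.uint8)
    cv2.fillConvexPoly(m,cv2.convexHull(np.int32(np.array(P)*4)),1);return m>0
def fit(n,pics,x0):
    M=[]
    for p in pics:
        for r in arm.trace(n,p)[:4]:
            c=np.array(r["centre"])*[640,480]
            if np.linalg.norm(c-proj(p,[*x0,DIM[n][1]/2]))<14:
                M.append((p,np.kron(r["region"],np.ones((4,4),bool)).astype(bool)));break
    out=[]
    for S in [M]+([[m] for m in M] if len(M)>1 else []):
        f=lambda x:-sum((model(p,n,x)&m).sum()/(model(p,n,x)|m).sum() for p,m in S)/len(S)
        s=minimize(f,x0,method="Nelder-Mead",options=dict(initial_simplex=np.array([x0,x0+[.008,0],x0+[0,.008]]),xatol=3e-4,fatol=1e-4,maxiter=50))
        out.append((s.x.round(4),round(-s.fun,2)))
    return out
E
python3 - <<'E'
from h import *
P=[arm.get_image(n) for n in("top","side")]
for n in DIM: print(n,fit(n,P,np.array(DIM[n][3:])))
pts=[]
for p in P:
    for l in("bay_red","bay_grey_a","bay_yellow"):
        for r in arm.trace(l,p)[:3]:
            m=cv2.moments(r["region"].astype(np.uint8))
            if m["m00"]:
                g=np.array([m["m10"]/m["m00"]/640,m["m01"]/m["m00"]/480]);print(l,round(r["conf"],2),m["m00"],(g*[640,480]).round(1),ray(p,g,.022).round(4))
E
```

```text
brown_red [(array([ 0.5963, -0.1812]), np.float64(0.91)), (array([ 0.5943, -0.1818]), np.float64(0.93)), (array([ 0.5979, -0.1802]), np.float64(0.95))]
brown_black_a [(array([ 0.4658, -0.3209]), np.float64(0.85)), (array([ 0.4643, -0.3215]), np.float64(0.9)), (array([ 0.4673, -0.3215]), np.float64(0.82))]
brown_black_b [(array([ 0.6062, -0.0279]), np.float64(0.91)), (array([ 0.6039, -0.0291]), np.float64(0.94)), (array([ 0.6083, -0.0284]), np.float64(0.96))]
brown_vial [(array([ 0.4317, -0.0188]), np.float64(0.85))]
white_bottle [(array([ 0.4449, -0.1836]), np.float64(0.9)), (array([ 0.4429, -0.1841]), np.float64(0.94)), (array([ 0.4476, -0.1849]), np.float64(0.95))]
clear_vial [(array([ 0.6149, -0.3021]), np.float64(0.78)), (array([ 0.6128, -0.3021]), np.float64(0.84)), (array([ 0.613 , -0.2929]), np.float64(0.87))]
bay_red 0.96 1659.0 [251.4 281. ] [0.4698 0.1809]
bay_grey_a 0.92 1655.0 [211.9 292.6] [0.4444 0.2752]
bay_grey_a 0.58 1640.0 [201.7 253.8] [0.5389 0.3006]
bay_yellow 0.83 1629.0 [240.1 241.8] [0.5654 0.2078]
bay_red 0.59 2064.0 [295.3 318. ] [0.4723 0.1839]
bay_grey_a 0.88 2868.0 [271.1 356.1] [0.4463 0.2782]
bay_grey_a 0.58 2624.0 [211.1 343.6] [0.5406 0.3034]
bay_yellow 0.61 1896.0 [240.8 308.4] [0.5665 0.2099]
bay_yellow 0.58 197.0 [360.1 205.6] [ 0.6265 -0.3153]
```

Call:
carry_out(claw=[9.18, 9.18, 9.18, 9.18, 9.18, 9.18, 9.18], delta_pos=[[0, 0, 0], [0, 0, 0], [0, 0, 0], [0, 0, 0], [0, 0, 0], [0, 0, 0], [0, 0, 0]], angular=[[0, 0, -0.118], [0, 0, -0.118], [0, 0, -0.118], [0, 0, -0.118], [0, 0, -0.118], [0, 0, -0.118], [0, 0, 0]], force=20)

```text
clock: 2.6
position: [0.214, -0.5872, 0.2267]
ee_rot: [2.711, 1.587, 0.0]
force: [-0.3, 0.7, -0.7]
width: 1.004
gripper_force: 0.0
```

```bash
cat >> h.py <<'E'
from scipy.spatial.transform import Rotation as Ro
def go(*w):
    s=arm.observe();R=Ro.from_rotvec(s["ee_rot"]).as_matrix();p=np.array(s["position"])
    print("t",round(s["clock"],1),"pos",p.round(4),"x",R[:,0].round(3),"z",R[:,2].round(3),"j",np.round(s["joints"],2),"w",round(s["width"],3),"F",np.round(s["force"],1),"g",round(s["gripper_force"],1))
    for q in w: print("->",q,"cm",(R.T@(np.array(q)-p)*100).round(2)); p=np.array(q)
E
python3 -c "
from h import *
go((.5965,-.181,.227),(.5965,-.181,.042))"
```

```text
t 2.6 pos [ 0.214  -0.5872  0.2267] x [0.489 0.872 0.   ] z [ 0.  0. -1.] j [ 1.23  0.44 -0.13  1.56  0.06  1.14  0.57] w 1.004 F [-0.3  0.7 -0.7] g 0.0
-> (0.5965, -0.181, 0.227) cm [ 5.414e+01  1.348e+01 -2.000e-02]
-> (0.5965, -0.181, 0.042) cm [-0.  -0.  18.5]
```

Call:
carry_out(claw=[9.18, 9.18, 9.18, 9.18, 9.18, 9.18, 9.18, 9.18, 9.18, 9.18, 9.18, 9.18, 9.18, 9.18, 9.18, 9.18, 9.18, 9.18, 9.18, 9.18], delta_pos=[[3, 0.75, 0], [3, 0.75, 0], [3, 0.75, 0], [3, 0.75, 0], [3, 0.75, 0], [3, 0.75, 0], [3, 0.75, 0], [3, 0.75, 0], [3, 0.75, 0], [3, 0.75, 0], [3, 0.75, 0], [3, 0.75, 0], [3, 0.75, 0], [3, 0.75, 0], [3, 0.75, 0], [3, 0.75, 0], [3, 0.75, 0], [3.1, 0.75, 0], [0, 0, 0], [0, 0, 0]], angular=[[0, 0, 0], [0, 0, 0], [0, 0, 0], [0, 0, 0], [0, 0, 0], [0, 0, 0], [0, 0, 0], [0, 0, 0], [0, 0, 0], [0, 0, 0], [0, 0, 0], [0, 0, 0], [0, 0, 0], [0, 0, 0], [0, 0, 0], [0, 0, 0], [0, 0, 0], [0, 0, 0], [0, 0, 0], [0, 0, 0]])

```text
clock: 4.6
position: [0.5976, -0.1813, 0.2265]
ee_rot: [-2.713, -1.583, 0.0]
force: [-0.9, -1.1, -0.7]
width: 0.998
gripper_force: 0.0
```

```bash
python3 -c "
from h import *
go((.5965,-.181,.227),(.5965,-.181,.043))
p=arm.get_image('side');cv2.imwrite('pics/s1.png',cv2.resize(p['frame'][100:340,240:560,::-1],None,fx=2,fy=2))"
```

```text
t 4.6 pos [ 0.5976 -0.1813  0.2265] x [ 0.492  0.871 -0.   ] z [-0.  0. -1.] j [ 0.41  0.46 -0.3   1.55  0.14  1.15 -0.43] w 0.998 F [-0.9 -1.1 -0.7] g 0.0
-> (0.5965, -0.181, 0.227) cm [-0.02 -0.11 -0.05]
-> (0.5965, -0.181, 0.043) cm [0.00e+00 1.00e-02 1.84e+01]
```

View pics/s1.png

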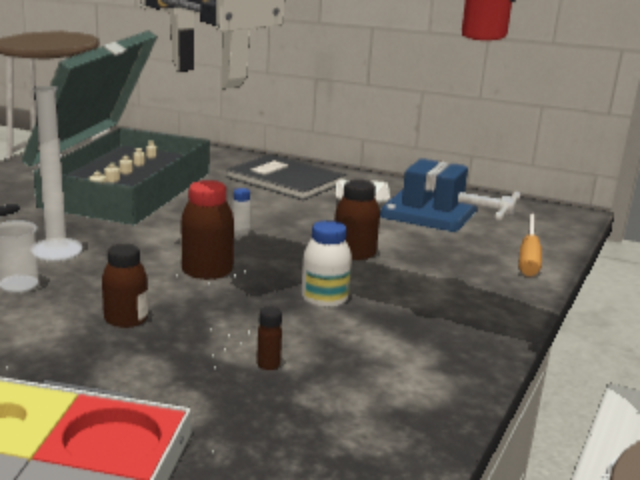

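Both fingers are centred over the red bottle, with the tips at about (185,65) and (235,80) in the crop and the bottle at (208,230). Going down to grasp.

Call:
carry_out(claw=[9.18, 9.18, 9.18, 9.18, 9.18, 9.18, 9.18, 9.18, 9.18, 9.18, 4, 4, 4, 4, 4, 4, 4, 4], delta_pos=[[0, -0.1, 2.5], [0, 0, 2.5], [0, 0, 2.5], [0, 0, 2.5], [0, 0, 2.5], [0, 0, 2.5], [0, 0, 2], [0, 0, 1.4], [0, 0, 0], [0, 0, 0], [0, 0, 0], [0, 0, 0], [0, 0, 0], [0, 0, 0], [0, 0, 0], [0, 0, 0], [0, 0, 0], [0, 0, 0]], angular=[[0, 0, 0], [0, 0, 0], [0, 0, 0], [0, 0, 0], [0, 0, 0], [0, 0, 0], [0, 0, 0], [0, 0, 0], [0, 0, 0], [0, 0, 0], [0, 0, 0], [0, 0, 0], [0, 0, 0], [0, 0, 0], [0, 0, 0], [0, 0, 0], [0, 0, 0], [0, 0, 0]], force=30)

```text
clock: 6.45
position: [0.5966, -0.1816, 0.0431]
ee_rot: [2.712, 1.585, 0.0]
force: [-2.1, 0.5, 5.6]
width: 0.657
gripper_force: 30.0
```

```bash
python3 -c "
from h import *
go()"
```

```text
t 6.5 pos [ 0.5966 -0.1816  0.0431] x [ 0.491  0.871 -0.   ] z [ 0. -0. -1.] j [ 0.38  0.64 -0.26  1.74  0.22  0.79 -0.49] w 0.657 F [-2.1  0.5  5.6] g 30.0
```

Call:
carry_out(claw=[4, 4, 4, 4, 4, 4, 4], delta_pos=[[0, 0, -1], [0, 0, -1.5], [0, 0, -2], [0, 0, -2], [0, 0, -2], [0, 0, 0], [0, 0, 0]], angular=[[0, 0, 0], [0, 0, 0], [0, 0, 0], [0, 0, 0], [0, 0, 0], [0, 0, 0], [0, 0, 0]])

```text
clock: 7.15
position: [0.5967, -0.1817, 0.1284]
ee_rot: [2.712, 1.584, 0.001]
force: [-0.4, 0.6, -3.0]
width: 0.66
gripper_force: 30.0
```

```bash
python3 -c "
from h import *
go((.5966,-.1816,.195),(.471,.182,.195),(.471,.182,.0535))
p=arm.get_image('side');cv2.imwrite('pics/s2.png',cv2.resize(p['frame'][100:340,240:560,::-1],None,fx=2,fy=2))"
```

```text
t 7.2 pos [ 0.5967 -0.1817  0.1284] x [0.491 0.871 0.   ] z [ 0.001 -0.    -1.   ] j [ 0.4   0.54 -0.28  1.67  0.18  0.95 -0.46] w 0.66 F [-0.4  0.6 -3. ] g 30.0
-> (0.5966, -0.1816, 0.195) cm [ 0.01 -0.01 -6.66]
-> (0.471, 0.182, 0.195) cm [ 25.51 -28.79  -0.03]
-> (0.471, 0.182, 0.0535) cm [-0.   -0.02 14.15]
```

View pics/s2.png

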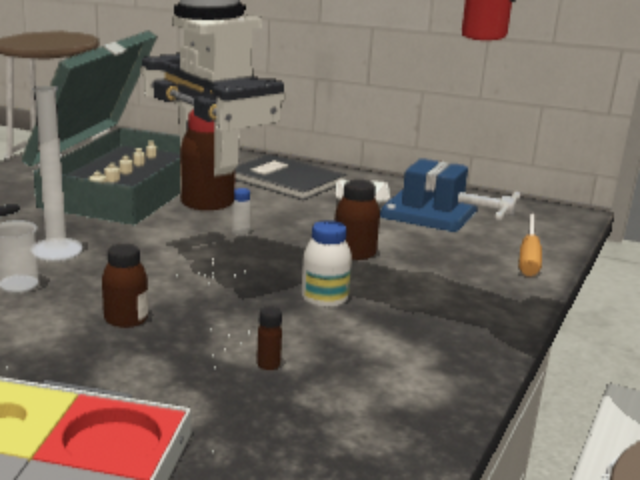

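The red bottle is held upright in the gripper at about (208,160). Carrying it to the red bay.

Call:
carry_out(claw=[4, 4, 4, 4, 4, 4, 4, 4, 4, 4, 4, 4, 4, 4, 4, 4, 4, 4, 4, 4], delta_pos=[[0, 0, -2.2], [0, 0, -2.2], [0, 0, -2.2], [1.7, -1.92, 0], [1.7, -1.92, 0], [1.7, -1.92, 0], [1.7, -1.92, 0], [1.7, -1.92, 0], [1.7, -1.92, 0], [1.7, -1.92, 0], [1.7, -1.92, 0], [1.7, -1.92, 0], [1.7, -1.92, 0], [1.7, -1.92, 0], [1.7, -1.92, 0], [1.7, -1.92, 0], [1.7, -1.92, 0], [1.7, -1.9, 0], [0, 0, 0], [0, 0, 0]], angular=[[0, 0, 0], [0, 0, 0], [0, 0, 0], [0, 0, 0], [0, 0, 0], [0, 0, 0], [0, 0, 0], [0, 0, 0], [0, 0, 0], [0, 0, 0], [0, 0, 0], [0, 0, 0], [0, 0, 0], [0, 0, 0], [0, 0, 0], [0, 0, 0], [0, 0, 0], [0, 0, 0], [0, 0, 0], [0, 0, 0]])

```text
clock: 9.2
position: [0.4703, 0.1819, 0.1929]
ee_rot: [-2.711, -1.587, 0.002]
force: [0.6, -0.3, -0.6]
width: 0.66
gripper_force: 30.0
```

```bash
python3 -c "
from h import *
go((.471,.182,.195),(.471,.182,.0515))"
```

```text
t 9.2 pos [0.4703 0.1819 0.1929] x [ 0.489  0.872 -0.001] z [-0.001 -0.001 -1.   ] j [-0.12  0.31 -0.44  1.88  0.16  0.99 -1.15] w 0.66 F [ 0.6 -0.3 -0.6] g 30.0
-> (0.471, 0.182, 0.195) cm [ 0.04  0.06 -0.21]
-> (0.471, 0.182, 0.0515) cm [2.000e-02 1.000e-02 1.435e+01]
```

Call:
carry_out(claw=[4, 4, 4, 4, 4, 4, 4, 4, 4, 4, 4, 4], delta_pos=[[0, 0.05, 2.5], [0, 0, 2.5], [0, 0, 2.5], [0, 0, 2.3], [0, 0, 1.5], [0, 0, 1], [0, 0, 0.7], [0, 0, 0.5], [0, 0, 0.3], [0, 0, 0.2], [0, 0, 0], [0, 0, 0]], angular=[[0, 0, 0], [0, 0, 0], [0, 0, 0], [0, 0, 0], [0, 0, 0], [0, 0, 0], [0, 0, 0], [0, 0, 0], [0, 0, 0], [0, 0, 0], [0, 0, 0], [0, 0, 0]])

```text
clock: 10.4
position: [0.4716, 0.1817, 0.0541]
ee_rot: [2.712, 1.585, 0.001]
force: [-0.5, -0.4, -1.5]
width: 0.66
gripper_force: 30.0
```

```bash
python3 -c "
from h import *
go()
p=arm.get_image('side');cv2.imwrite('pics/s3.png',cv2.resize(p['frame'][180:420,120:440,::-1],None,fx=2,fy=2))"
```

```text
t 10.4 pos [0.4716 0.1817 0.0541] x [0.491 0.871 0.   ] z [ 0.001  0.    -1.   ] j [-0.19  0.5  -0.38  2.02  0.29  0.67 -1.27] w 0.66 F [-0.5 -0.4 -1.5] g 30.0
```

View pics/s3.png

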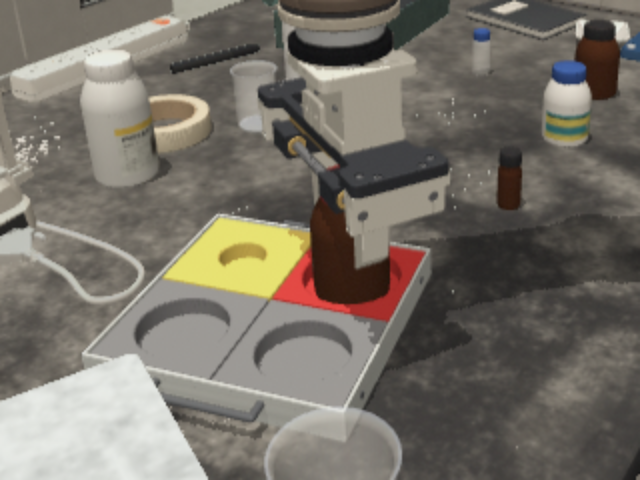

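The bottle is inside the red bay, with its bottom at about (350,298) within the hole ellipse. I lower it the last 3 mm to contact.

Call:
carry_out(claw=[4, 4, 4, 4, 4], delta_pos=[[0, 0, 0.1], [0, 0, 0.1], [0, 0, 0.1], [0, 0, 0], [0, 0, 0]], angular=[[0, 0, 0], [0, 0, 0], [0, 0, 0], [0, 0, 0], [0, 0, 0]])

```text
clock: 10.95
position: [0.4714, 0.1816, 0.051]
ee_rot: [2.712, 1.585, 0.0]
force: [-1.0, -0.7, 5.7]
width: 0.657
gripper_force: 30.0
```

Call:
carry_out(claw=[7.5, 7.5, 7.5, 7.5, 7.5, 7.5, 7.5, 7.5, 7.5, 7.5, 7.5, 7.5], delta_pos=[[0, 0, 0], [0, 0, 0], [0, 0, 0], [0, 0, 0], [0, 0, -0.5], [0, 0, -1.5], [0, 0, -2.5], [0, 0, -3], [0, 0, -3], [0, 0, -3], [0, 0, -3], [0, 0, 0]], angular=[[0, 0, 0], [0, 0, 0], [0, 0, 0], [0, 0, 0], [0, 0, 0], [0, 0, 0], [0, 0, 0], [0, 0, 0], [0, 0, 0], [0, 0, 0], [0, 0, 0], [0, 0, 0]])

```text
clock: 12.15
position: [0.4732, 0.1829, 0.22]
ee_rot: [2.711, 1.585, 0.011]
force: [-0.1, 0.5, -0.1]
width: 0.819
gripper_force: 0.0
```

Call:
carry_out(claw=[9.18, 9.18, 9.18, 9.18, 9.18, 9.18, 9.18, 9.18, 9.18, 9.18, 9.18, 9.18, 9.18, 9.18, 9.18, 9.18, 9.18], delta_pos=[[-2.94, 1.62, 0], [-2.94, 1.62, 0], [-2.94, 1.62, 0], [-2.94, 1.62, 0], [-2.94, 1.62, 0], [-2.94, 1.62, 0], [-2.94, 1.62, 0], [-2.94, 1.62, 0], [-2.94, 1.62, 0], [-2.94, 1.62, 0], [-2.94, 1.62, 0], [-2.94, 1.62, 0], [-2.94, 1.62, 0], [-2.94, 1.62, 0], [-2.94, 1.62, 0], [0, 0, 0], [0, 0, 0]], angular=[[0, 0, 0], [0, 0, 0], [0, 0, 0], [0, 0, 0], [0, 0, 0], [0, 0, 0], [0, 0, 0], [0, 0, 0], [0, 0, 0], [0, 0, 0], [0, 0, 0], [0, 0, 0], [0, 0, 0], [0, 0, 0], [0, 0, 0], [0, 0, 0], [0, 0, 0]])

```text
clock: 13.85
position: [0.4661, -0.3222, 0.2151]
ee_rot: [-2.713, -1.582, 0.001]
force: [-0.3, 0.1, 0.5]
width: 1.003
gripper_force: 0.0
```

```bash
python3 -c "
from h import *
go((.466,-.3215,.22),(.466,-.3215,.027))
P=[arm.get_image(n) for n in('top','side')]
p=P[1];cv2.imwrite('pics/s4.png',p['frame'][:,:,::-1])
print(fit('brown_black_a',P[1:],np.array([.466,-.3215])))
print(fit('brown_red',P,np.array([.471,.182])))"
```

```text
t 13.8 pos [ 0.4661 -0.3222  0.2151] x [0.492 0.87  0.   ] z [-0.001  0.001 -1.   ] j [ 0.65  0.36 -0.19  1.72  0.07  1.07 -0.08] w 1.003 F [-0.3  0.1  0.5] g 0.0
-> (0.466, -0.3215, 0.22) cm [ 0.06 -0.04 -0.49]
-> (0.466, -0.3215, 0.027) cm [-0.    0.02 19.3 ]
[(array([ 0.4676, -0.3216]), np.float64(0.81))]
[(array([0.4702, 0.1843]), np.float64(0.87)), (array([0.4696, 0.1844]), np.float64(0.96)), (array([0.483 , 0.1674]), np.float64(0.92))]
```

View pics/s4.png

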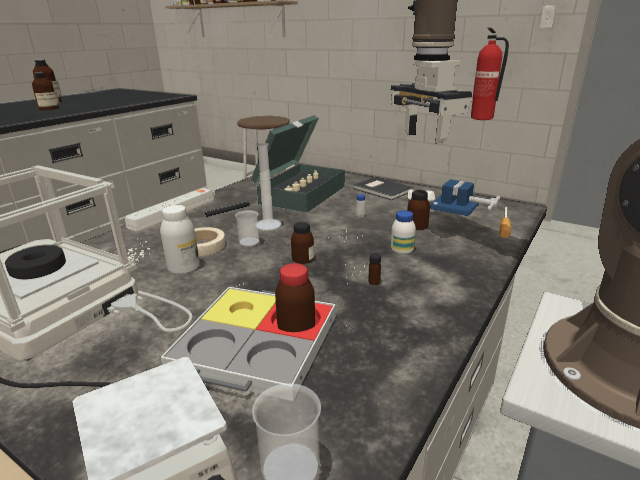

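The red bottle stands upright in the red bay at (295,300), and the gripper is above bottle a at (419,210). Grasping it now.

Call:
carry_out(claw=[9.18, 9.18, 9.18, 9.18, 9.18, 9.18, 9.18, 9.18, 9.18, 9.18, 4, 4, 4, 4, 4, 4, 4, 4], delta_pos=[[0, 0, 2.5], [0, 0, 2.5], [0, 0, 2.5], [0, 0, 2.5], [0, 0, 2.5], [0, 0, 2.5], [0, 0, 2.2], [0, 0, 1.8], [0, 0, 0], [0, 0, 0], [0, 0, 0], [0, 0, 0], [0, 0, 0], [0, 0, 0], [0, 0, 0], [0, 0, 0], [0, 0, 0], [0, 0, 0]], angular=[[0, 0, 0], [0, 0, 0], [0, 0, 0], [0, 0, 0], [0, 0, 0], [0, 0, 0], [0, 0, 0], [0, 0, 0], [0, 0, 0], [0, 0, 0], [0, 0, 0], [0, 0, 0], [0, 0, 0], [0, 0, 0], [0, 0, 0], [0, 0, 0], [0, 0, 0], [0, 0, 0]])

```text
clock: 15.9
position: [0.4666, -0.322, 0.0259]
ee_rot: [2.712, 1.585, -0.0]
force: [-1.3, -0.2, 4.4]
width: 0.565
gripper_force: 30.0
```

Call:
carry_out(claw=[4, 4, 4, 4, 4, 4, 4, 4, 4, 4, 4], delta_pos=[[0, 0, -1], [0, 0, -1.5], [0, 0, -2], [0, 0, -2], [0, 0, -2], [0, 0, -2], [0, 0, -2], [0, 0, -2], [0, 0, -1.5], [0, 0, 0], [0, 0, 0]], angular=[[0, 0, 0], [0, 0, 0], [0, 0, 0], [0, 0, 0], [0, 0, 0], [0, 0, 0], [0, 0, 0], [0, 0, 0], [0, 0, 0], [0, 0, 0], [0, 0, 0]])

```text
clock: 17.0
position: [0.4664, -0.3219, 0.1857]
ee_rot: [2.712, 1.585, 0.0]
force: [0.1, 0.5, -1.1]
width: 0.566
gripper_force: 30.0
```

```bash
python3 -c "
from h import *
go((.4453,.2767,.185))"
```

```text
t 17.0 pos [ 0.4664 -0.3219  0.1857] x [ 0.491  0.871 -0.   ] z [ 0. -0. -1.] j [ 0.65  0.39 -0.19  1.76  0.08  1.   -0.08] w 0.566 F [ 0.1  0.5 -1.1] g 30.0
-> (0.4453, 0.2767, 0.185) cm [ 51.11 -31.22   0.06]
```

Call:
carry_out(claw=[4, 4, 4, 4, 4, 4, 4, 4, 4, 4, 4, 4, 4, 4, 4, 4, 4, 4, 4, 4], delta_pos=[[2.84, -1.734, 0], [2.84, -1.734, 0], [2.84, -1.734, 0], [2.84, -1.734, 0], [2.84, -1.734, 0], [2.84, -1.734, 0], [2.84, -1.734, 0], [2.84, -1.734, 0], [2.84, -1.734, 0], [2.84, -1.734, 0], [2.84, -1.734, 0], [2.84, -1.734, 0], [2.84, -1.734, 0], [2.84, -1.734, 0], [2.84, -1.734, 0], [2.84, -1.734, 0], [2.84, -1.734, 0], [2.84, -1.734, 0], [0, 0, 0], [0, 0, 0]], angular=[[0, 0, 0], [0, 0, 0], [0, 0, 0], [0, 0, 0], [0, 0, 0], [0, 0, 0], [0, 0, 0], [0, 0, 0], [0, 0, 0], [0, 0, 0], [0, 0, 0], [0, 0, 0], [0, 0, 0], [0, 0, 0], [0, 0, 0], [0, 0, 0], [0, 0, 0], [0, 0, 0], [0, 0, 0], [0, 0, 0]])

```text
clock: 19.0
position: [0.4447, 0.2769, 0.1845]
ee_rot: [-2.711, -1.588, 0.004]
force: [-0.1, -0.9, -1.4]
width: 0.562
gripper_force: 30.0
```

```bash
python3 -c "
from h import *
go((.4453,.2767,.185),(.4453,.2767,.036),(.4453,.2767,.0335))"
```

```text
t 19.0 pos [0.4447 0.2769 0.1845] x [ 0.489  0.872 -0.002] z [-0.002 -0.001 -1.   ] j [-0.3   0.36 -0.46  1.84  0.19  0.99 -1.35] w 0.562 F [-0.1 -0.9 -1.4] g 30.0
-> (0.4453, 0.2767, 0.185) cm [ 0.02  0.06 -0.05]
-> (0.4453, 0.2767, 0.036) cm [ 0.03  0.02 14.9 ]
-> (0.4453, 0.2767, 0.0335) cm [0.   0.   0.25]
```

Call:
carry_out(claw=[4, 4, 4, 4, 4, 4, 4, 4, 4, 4, 4, 4, 4, 4, 4], delta_pos=[[0, 0.03, 2.5], [0, 0, 2.5], [0, 0, 2.5], [0, 0, 2.5], [0, 0, 1.8], [0, 0, 1], [0, 0, 0.8], [0, 0, 0.6], [0, 0, 0.4], [0, 0, 0.3], [0, 0, 0], [0, 0, 0.1], [0, 0, 0.1], [0, 0, 0], [0, 0, 0]], angular=[[0, 0, 0], [0, 0, 0], [0, 0, 0], [0, 0, 0], [0, 0, 0], [0, 0, 0], [0, 0, 0], [0, 0, 0], [0, 0, 0], [0, 0, 0], [0, 0, 0], [0, 0, 0], [0, 0, 0], [0, 0, 0], [0, 0, 0]])

```text
clock: 20.5
position: [0.4459, 0.2766, 0.0348]
ee_rot: [2.712, 1.585, 0.0]
force: [-1.4, -0.1, -1.0]
width: 0.564
gripper_force: 30.0
```

```bash
python3 -c "
from h import *
go()
p=arm.get_image('side');cv2.imwrite('pics/s5.png',cv2.resize(p['frame'][180:420,120:440,::-1],None,fx=2,fy=2))"
```

```text
t 20.5 pos [0.4459 0.2766 0.0348] x [0.491 0.871 0.   ] z [ 0.  0. -1.] j [-0.38  0.55 -0.38  1.99  0.33  0.66 -1.48] w 0.564 F [-1.4 -0.1 -1. ] g 30.0
```

View pics/s5.png

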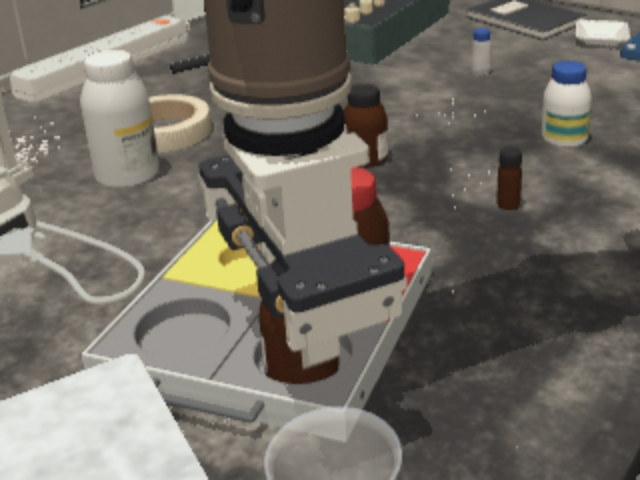

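Bottle a is down in the near grey bay at (300,350). Lowering 1 mm, releasing, then going to b.

Call:
carry_out(claw=[4, 4, 7.5, 7.5, 7.5, 7.5, 7.5, 7.5, 7.5, 7.5, 7.5, 7.5, 7.5, 7.5, 7.5, 7.5], delta_pos=[[0, 0, 0.1], [0, 0, 0], [0, 0, 0], [0, 0, 0], [0, 0, 0], [0, 0, 0], [0, 0, -0.5], [0, 0, -1.5], [0, 0, -2.5], [0, 0, -3], [0, 0, -3], [0, 0, -3], [0, 0, -3], [0, 0, -2.5], [0, 0, 0], [0, 0, 0]], angular=[[0, 0, 0], [0, 0, 0], [0, 0, 0], [0, 0, 0], [0, 0, 0], [0, 0, 0], [0, 0, 0], [0, 0, 0], [0, 0, 0], [0, 0, 0], [0, 0, 0], [0, 0, 0], [0, 0, 0], [0, 0, 0], [0, 0, 0], [0, 0, 0]])

```text
clock: 22.15
position: [0.4459, 0.2765, 0.2242]
ee_rot: [2.712, 1.585, 0.002]
force: [-0.3, -0.8, 0.2]
width: 0.817
gripper_force: 0.0
```

Call:
carry_out(claw=[9.18, 9.18, 9.18, 9.18, 9.18, 9.18, 9.18, 9.18, 9.18, 9.18, 9.18, 9.18], delta_pos=[[-1.87, 2.9, 0], [-1.87, 2.9, 0], [-1.87, 2.9, 0], [-1.87, 2.9, 0], [-1.87, 2.9, 0], [-1.87, 2.9, 0], [-1.87, 2.9, 0], [-1.87, 2.9, 0], [-1.87, 2.9, 0], [-1.87, 2.9, 0], [0, 0, 0], [0, 0, 0]], angular=[[0, 0, 0], [0, 0, 0], [0, 0, 0], [0, 0, 0], [0, 0, 0], [0, 0, 0], [0, 0, 0], [0, 0, 0], [0, 0, 0], [0, 0, 0], [0, 0, 0], [0, 0, 0]])

```text
clock: 23.35
position: [0.606, -0.0295, 0.2221]
ee_rot: [-2.712, -1.582, 0.003]
force: [-0.8, 0.3, -0.1]
width: 0.999
gripper_force: 0.0
```

```bash
python3 -c "
from h import *
P=[arm.get_image(n) for n in('top','side')]
p=P[1];cv2.imwrite('pics/s6.png',p['frame'][:,:,::-1])
print(fit('brown_black_b',P[1:],np.array([.606,-.0285])))
go((.6062,-.0285,.22),(.6062,-.0285,.0225))"
```

```text
[(array([ 0.6082, -0.0285]), np.float64(0.91))]
t 23.5 pos [ 0.606  -0.0272  0.2232] x [0.489 0.872 0.   ] z [-0.001  0.001 -1.   ] j [ 0.19  0.43 -0.33  1.6   0.15  1.13 -0.69] w 0.996 F [-0.4  0.4  0.2] g 0.0
-> (0.6062, -0.0285, 0.22) cm [-0.11  0.08  0.32]
-> (0.6062, -0.0285, 0.0225) cm [-0.    0.03 19.75]
```

View pics/s6.png

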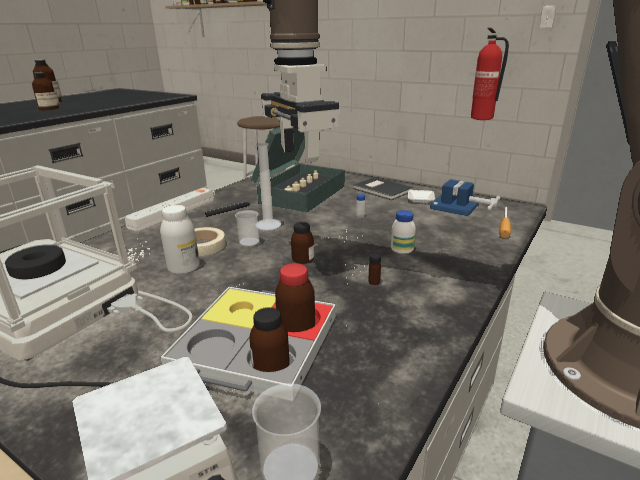

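Bottle a stands upright in the near grey bay at (270,340), and the gripper is above b at (302,242). Grasping b.

Call:
carry_out(claw=[9.18, 9.18, 9.18, 9.18, 9.18, 9.18, 9.18, 9.18, 9.18, 9.18, 9.18, 3.5, 3.5, 3.5, 3.5, 3.5, 3.5, 3.5, 3.5], delta_pos=[[-0.1, 0, 2.5], [0, 0, 2.5], [0, 0, 2.5], [0, 0, 2.5], [0, 0, 2.5], [0, 0, 2.5], [0, 0, 2.5], [0, 0, 1.6], [0, 0, 1], [0, 0, 0], [0, 0, 0], [0, 0, 0], [0, 0, 0], [0, 0, 0], [0, 0, 0], [0, 0, 0], [0, 0, 0], [0, 0, 0], [0, 0, 0]], angular=[[0, 0, 0], [0, 0, 0], [0, 0, 0], [0, 0, 0], [0, 0, 0], [0, 0, 0], [0, 0, 0], [0, 0, 0], [0, 0, 0], [0, 0, 0], [0, 0, 0], [0, 0, 0], [0, 0, 0], [0, 0, 0], [0, 0, 0], [0, 0, 0], [0, 0, 0], [0, 0, 0], [0, 0, 0]])

```text
clock: 25.4
position: [0.6063, -0.0297, 0.0228]
ee_rot: [2.712, 1.585, 0.0]
force: [0.7, -1.7, 0.8]
width: 0.509
gripper_force: 30.0
```

Call:
carry_out(claw=[3.5, 3.5, 3.5, 3.5, 3.5, 3.5, 3.5, 3.5, 3.5, 3.5, 3.5], delta_pos=[[0, 0, -1], [0, 0, -1.5], [0, 0, -2], [0, 0, -2], [0, 0, -2], [0, 0, -2], [0, 0, -2], [0, 0, -2], [0, 0, -2], [0, 0, 0], [0, 0, 0]], angular=[[0, 0, 0], [0, 0, 0], [0, 0, 0], [0, 0, 0], [0, 0, 0], [0, 0, 0], [0, 0, 0], [0, 0, 0], [0, 0, 0], [0, 0, 0], [0, 0, 0]])

```text
clock: 26.5
position: [0.6062, -0.0296, 0.1882]
ee_rot: [2.712, 1.585, 0.001]
force: [-0.4, -0.2, -2.5]
width: 0.509
gripper_force: 30.0
```

```bash
python3 -c "
from h import *
go((.5397,.302,.187))"
```

```text
t 26.5 pos [ 0.6062 -0.0296  0.1882] x [0.491 0.871 0.   ] z [ 0.001 -0.    -1.   ] j [ 0.19  0.46 -0.33  1.65  0.17  1.06 -0.7 ] w 0.509 F [-0.4 -0.2 -2.5] g 30.0
-> (0.5397, 0.302, 0.187) cm [ 25.63 -22.07   0.11]
```

Call:
carry_out(claw=[3.5, 3.5, 3.5, 3.5, 3.5, 3.5, 3.5, 3.5, 3.5, 3.5, 3.5, 3.5, 3.5, 3.5, 3.5, 3.5, 3.5], delta_pos=[[1.83, -1.576, 0], [1.83, -1.576, 0], [1.83, -1.576, 0], [1.83, -1.576, 0], [1.83, -1.576, 0], [1.83, -1.576, 0], [1.83, -1.576, 0], [1.83, -1.576, 0], [1.83, -1.576, 0], [1.83, -1.576, 0], [1.83, -1.576, 0], [1.83, -1.576, 0], [1.83, -1.576, 0], [1.83, -1.576, 0], [0, 0, 0], [0, 0, 0], [0, 0, 0]], angular=[[0, 0, 0], [0, 0, 0], [0, 0, 0], [0, 0, 0], [0, 0, 0], [0, 0, 0], [0, 0, 0], [0, 0, 0], [0, 0, 0], [0, 0, 0], [0, 0, 0], [0, 0, 0], [0, 0, 0], [0, 0, 0], [0, 0, 0], [0, 0, 0], [0, 0, 0]])

```text
clock: 28.2
position: [0.5398, 0.3005, 0.1868]
ee_rot: [2.713, 1.583, -0.003]
force: [0.3, 0.3, -2.5]
width: 0.511
gripper_force: 30.0
```

Call:
carry_out(claw=[3.5, 3.5, 3.5, 3.5, 3.5, 3.5, 3.5, 3.5, 3.5, 3.5, 3.5, 3.5], delta_pos=[[0, 0, 2.5], [0, 0, 2.5], [0, 0, 2.5], [0, 0, 2.5], [0, 0, 2], [0, 0, 1.2], [0, 0, 0.9], [0, 0, 0.6], [0, 0, 0.4], [0, 0, 0.2], [0, 0, 0], [0, 0, 0]], angular=[[0, 0, 0], [0, 0, 0], [0, 0, 0], [0, 0, 0], [0, 0, 0], [0, 0, 0], [0, 0, 0], [0, 0, 0], [0, 0, 0], [0, 0, 0], [0, 0, 0], [0, 0, 0]])

```text
clock: 29.4
position: [0.54, 0.3021, 0.0352]
ee_rot: [2.712, 1.585, 0.001]
force: [0.0, 0.1, -2.0]
width: 0.509
gripper_force: 30.0
```

```bash
python3 -c "
from h import *
go((.5397,.302,.0309))
p=arm.get_image('side');cv2.imwrite('pics/s7.png',cv2.resize(p['frame'][180:420,120:440,::-1],None,fx=2,fy=2))"
```

```text
t 29.4 pos [0.54   0.3021 0.0352] x [0.491 0.871 0.001] z [ 0.001  0.    -1.   ] j [-0.37  0.66 -0.34  1.75  0.29  0.78 -1.37] w 0.509 F [ 0.   0.1 -2. ] g 30.0
-> (0.5397, 0.302, 0.0309) cm [-0.03 -0.02  0.43]
```

View pics/s7.png

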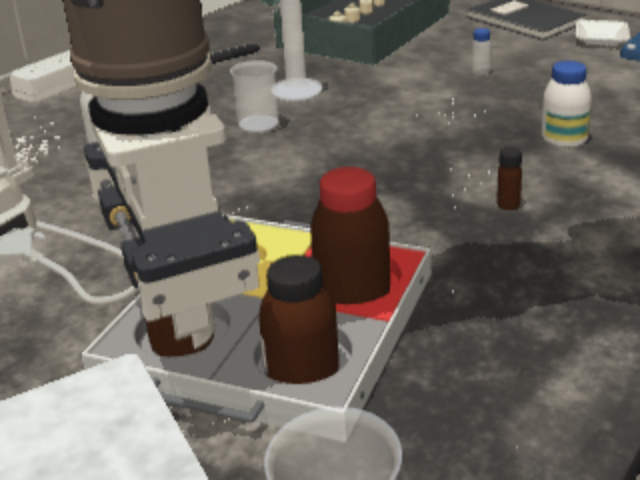

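Bottle b is inside the far grey bay at (180,335), clear of its neighbours. Lowering, releasing, then going to the vial.

Call:
carry_out(claw=[3.5, 3.5, 3.5, 3.5, 6.5, 6.5, 6.5, 6.5, 6.5, 6.5, 6.5, 6.5, 6.5, 6.5, 6.5, 6.5, 6.5], delta_pos=[[0, 0, 0.2], [0, 0, 0.15], [0, 0, 0.08], [0, 0, 0], [0, 0, 0], [0, 0, 0], [0, 0, 0], [0, 0, 0], [0, 0, -0.5], [0, 0, -1.5], [0, 0, -2.5], [0, 0, -3], [0, 0, -3], [0, 0, -3], [0, 0, -3], [0, 0, -2.5], [0, 0, 0]], angular=[[0, 0, 0], [0, 0, 0], [0, 0, 0], [0, 0, 0], [0, 0, 0], [0, 0, 0], [0, 0, 0], [0, 0, 0], [0, 0, 0], [0, 0, 0], [0, 0, 0], [0, 0, 0], [0, 0, 0], [0, 0, 0], [0, 0, 0], [0, 0, 0], [0, 0, 0]])

```text
clock: 31.15
position: [0.5412, 0.3034, 0.2259]
ee_rot: [-2.712, -1.585, -0.012]
force: [0.4, 0.0, 0.5]
width: 0.713
gripper_force: 0.0
```

Call:
carry_out(claw=[6.5, 6.5, 6.5, 6.5, 6.5, 6.5, 6.5, 6.5, 6.5, 6.5, 6.5, 6.5, 6.5, 6.5], delta_pos=[[-2.77, 0.533, 0], [-2.77, 0.533, 0], [-2.77, 0.533, 0], [-2.77, 0.533, 0], [-2.77, 0.533, 0], [-2.77, 0.533, 0], [-2.77, 0.533, 0], [-2.77, 0.533, 0], [-2.77, 0.533, 0], [-2.77, 0.533, 0], [-2.77, 0.533, 0], [-2.77, 0.533, 0], [0, 0, 0], [0, 0, 0]], angular=[[0, 0, 0], [0, 0, 0], [0, 0, 0], [0, 0, 0], [0, 0, 0], [0, 0, 0], [0, 0, 0], [0, 0, 0], [0, 0, 0], [0, 0, 0], [0, 0, 0], [0, 0, 0], [0, 0, 0], [0, 0, 0]])

```text
clock: 32.55
position: [0.4322, -0.0193, 0.2208]
ee_rot: [2.713, 1.583, 0.001]
force: [0.3, 0.1, -0.6]
width: 0.705
gripper_force: 0.0
```

```bash
python3 -c "
from h import *
P=[arm.get_image(n) for n in('side',)]
p=P[0];cv2.imwrite('pics/s8.png',p['frame'][:,:,::-1])
print(fit('brown_vial',P,np.array([.433,-.0185])),[ (np.array(r['centre'])*[640,480]) for r in arm.trace('brown_vial',p)])
go((.432,-.0185,.22),(.432,-.0185,.026))"
```

```text
[(array([ 0.4317, -0.02  ]), np.float64(0.89))] [array([373.696, 268.512])]
t 32.7 pos [ 0.4326 -0.018   0.2206] x [0.489 0.872 0.   ] z [ 0.  0. -1.] j [ 0.2   0.15 -0.32  2.    0.06  1.   -0.65] w 0.711 F [-0.5 -0.5  0.4] g 0.0
-> (0.432, -0.0185, 0.22) cm [-0.07 -0.02  0.06]
-> (0.432, -0.0185, 0.026) cm [-1.00e-02 -0.00e+00  1.94e+01]
```

View pics/s8.png

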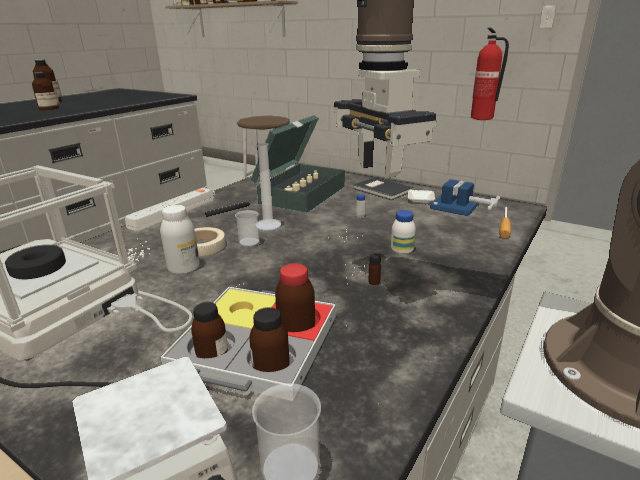

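All three bottles stand in their bays, and the vial is at (374,269) below the gripper. Grasping it.

Call:
carry_out(claw=[6.5, 6.5, 6.5, 6.5, 6.5, 6.5, 6.5, 6.5, 6.5, 6.5, 1.5, 1.5, 1.5, 1.5, 1.5, 1.5, 1.5, 1.5, 1.5], delta_pos=[[-0.15, 0, 2.5], [0, 0, 2.5], [0, 0, 2.5], [0, 0, 2.5], [0, 0, 2.5], [0, 0, 2.5], [0, 0, 2.4], [0, 0, 2], [0, 0, 0], [0, 0, 0], [0, 0, 0], [0, 0, 0], [0, 0, 0], [0, 0, 0], [0, 0, 0], [0, 0, 0], [0, 0, 0], [0, 0, 0], [0, 0, 0]], angular=[[0, 0, 0], [0, 0, 0], [0, 0, 0], [0, 0, 0], [0, 0, 0], [0, 0, 0], [0, 0, 0], [0, 0, 0], [0, 0, 0], [0, 0, 0], [0, 0, 0], [0, 0, 0], [0, 0, 0], [0, 0, 0], [0, 0, 0], [0, 0, 0], [0, 0, 0], [0, 0, 0], [0, 0, 0]], force=20)

```text
clock: 34.6
position: [0.4316, -0.0204, 0.0265]
ee_rot: [2.712, 1.585, 0.0]
force: [0.2, 0.5, 2.1]
width: 0.227
gripper_force: 19.9
```

Call:
carry_out(claw=[1.5, 1.5, 1.5, 1.5, 1.5, 1.5, 1.5, 1.5, 1.5, 1.5, 1.5, 1.5], delta_pos=[[0, 0, -1], [0, 0, -1.5], [0, 0, -2], [0, 0, -2], [0, 0, -2], [0, 0, -2], [0, 0, -2], [0, 0, -2], [0, 0, -2], [0, 0, 0], [0, 0, 0], [0, 0, 0]], angular=[[0, 0, 0], [0, 0, 0], [0, 0, 0], [0, 0, 0], [0, 0, 0], [0, 0, 0], [0, 0, 0], [0, 0, 0], [0, 0, 0], [0, 0, 0], [0, 0, 0], [0, 0, 0]])

```text
clock: 35.8
position: [0.4308, -0.0205, 0.1908]
ee_rot: [-2.712, -1.585, 0.002]
force: [0.2, -0.6, -0.3]
width: 0.226
gripper_force: 19.9
```

```bash
python3 -c "
from h import *
p=arm.get_image('side');cv2.imwrite('pics/s9.png',cv2.resize(p['frame'][100:340,240:560,::-1],None,fx=2,fy=2))
go((.566,.209,.191))"
```

```text
t 35.9 pos [ 0.4308 -0.0204  0.1907] x [ 0.491  0.871 -0.001] z [-0.002  0.    -1.   ] j [ 0.21  0.18 -0.33  2.04  0.07  0.92 -0.67] w 0.227 F [ 0.7 -0.  -0.6] g 19.9
-> (0.566, 0.209, 0.191) cm [26.62  0.52 -0.06]
```

View pics/s9.png

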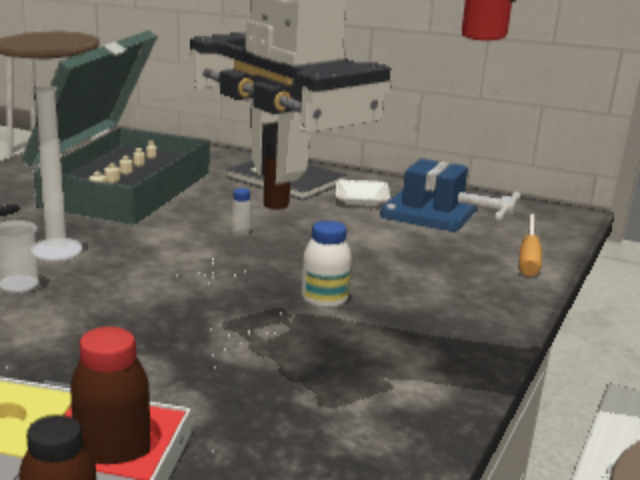

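The vial hangs upright in the fingers at (275,180). Carrying it to the yellow bay.

Call:
carry_out(claw=[1.5, 1.5, 1.5, 1.5, 1.5, 1.5, 1.5, 1.5, 1.5, 1.5, 1.5, 1.5, 1.5, 1.5, 1.5], delta_pos=[[2.22, 0.04, 0], [2.22, 0.04, 0], [2.22, 0.04, 0], [2.22, 0.04, 0], [2.22, 0.04, 0], [2.22, 0.04, 0], [2.22, 0.04, 0], [2.22, 0.04, 0], [2.22, 0.04, 0], [2.22, 0.04, 0], [2.22, 0.04, 0], [2.22, 0.04, 0], [0, 0, 0], [0, 0, 0], [0, 0, 0]], angular=[[0, 0, 0], [0, 0, 0], [0, 0, 0], [0, 0, 0], [0, 0, 0], [0, 0, 0], [0, 0, 0], [0, 0, 0], [0, 0, 0], [0, 0, 0], [0, 0, 0], [0, 0, 0], [0, 0, 0], [0, 0, 0], [0, 0, 0]])

```text
clock: 37.35
position: [0.566, 0.2082, 0.1907]
ee_rot: [2.713, 1.584, -0.003]
force: [-0.1, -0.1, 0.2]
width: 0.228
gripper_force: 19.9
```

Call:
carry_out(claw=[1.5, 1.5, 1.5, 1.5, 1.5, 1.5, 1.5, 1.5], delta_pos=[[0, 0, 2.5], [0, 0, 2.5], [0, 0, 2.5], [0, 0, 2.3], [0, 0, 1.8], [0, 0, 1], [0, 0, 0], [0, 0, 0]], angular=[[0, 0, 0], [0, 0, 0], [0, 0, 0], [0, 0, 0], [0, 0, 0], [0, 0, 0], [0, 0, 0], [0, 0, 0]])

```text
clock: 38.15
position: [0.5668, 0.2092, 0.0661]
ee_rot: [2.713, 1.584, 0.001]
force: [0.1, -0.1, -0.9]
width: 0.228
gripper_force: 19.9
```

```bash
python3 -c "
from h import *
p=arm.get_image('side');cv2.imwrite('pics/s10.png',cv2.resize(p['frame'][180:420,120:440,::-1],None,fx=2,fy=2))
go((.566,.209,.0345))"
```

```text
t 38.2 pos [0.5671 0.2094 0.0665] x [0.491 0.871 0.001] z [ 0.001  0.    -1.   ] j [-0.21  0.6  -0.33  1.77  0.25  0.81 -1.18] w 0.23 F [ 0.7  0.5 -0. ] g 19.9
-> (0.566, 0.209, 0.0345) cm [-0.09 -0.08  3.2 ]
```

View pics/s10.png

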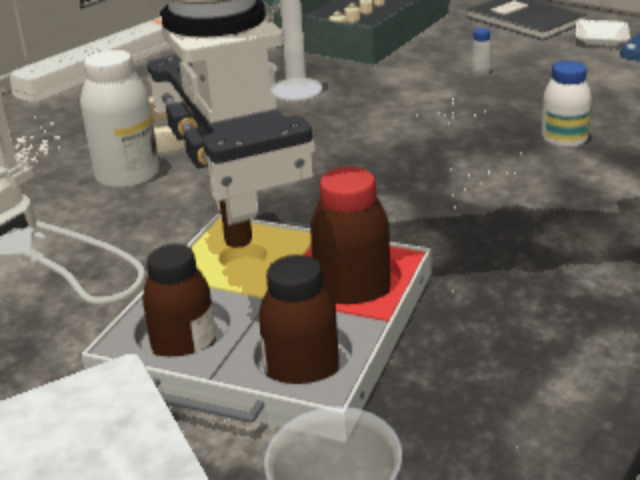

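The vial bottom is at crop (236,243), above the yellow hole at (243,257). I check the alignment numerically.

```bash
python3 -c "
from h import *
for n in('side','top'):
    p=arm.get_image(n);f=lambda q:((proj(p,q)-[120,180])*2).round(1) if n=='side' else proj(p,q).round(1)
    print(n,'bay',f((.566,.209,.024)),'vialbot',f((.567,.2094,.0395)),[ (np.array(r['centre'])*[640,480]).round(1) for r in arm.trace('brown_vial',p)])
    print(' hole edge x-range', f((.566+.0168,.209+.0108,.024)), f((.566-.0168,.209-.0108,.024)))
"
```

```text
side bay [242.5 254.4] vialbot [239.5 238.7] [array([237.2, 295.9])]
 hole edge x-range [218.7 254.7] [266.3 254.2]
top bay [239.5 241.4] vialbot [238.2 239.8] []
 hole edge x-range [235.  234.7] [244.  248.2]
```

Call:
carry_out(claw=[1.5, 1.5, 1.5, 1.5, 1.5, 1.5, 1.5, 1.5, 1.5, 1.5], delta_pos=[[-0.2, -0.1, 0], [0, 0, 0.8], [0, 0, 0.8], [0, 0, 0.6], [0, 0, 0.4], [0, 0, 0.3], [0, 0, 0.15], [0, 0, 0.1], [0, 0, 0], [0, 0, 0]], angular=[[0, 0, 0], [0, 0, 0], [0, 0, 0], [0, 0, 0], [0, 0, 0], [0, 0, 0], [0, 0, 0], [0, 0, 0], [0, 0, 0], [0, 0, 0]])

```text
clock: 39.4
position: [0.5648, 0.2082, 0.0344]
ee_rot: [2.712, 1.585, 0.001]
force: [-2.4, -0.0, 5.3]
width: 0.227
gripper_force: 19.9
```

The vial is on the floor at z = 0.0344. Releasing and raising.

Call:
carry_out(claw=[5, 5, 5, 5, 5, 5, 5, 5, 5, 5, 5, 5, 5, 5], delta_pos=[[0, 0, 0], [0, 0, 0], [0, 0, 0], [0, 0, 0], [0, 0, 0], [0, 0, -0.5], [0, 0, -1.5], [0, 0, -2.5], [0, 0, -3], [0, 0, -3], [0, 0, -3], [0, 0, -3], [0, 0, -3], [0, 0, 0]], angular=[[0, 0, 0], [0, 0, 0], [0, 0, 0], [0, 0, 0], [0, 0, 0], [0, 0, 0], [0, 0, 0], [0, 0, 0], [0, 0, 0], [0, 0, 0], [0, 0, 0], [0, 0, 0], [0, 0, 0], [0, 0, 0]])

```text
clock: 40.8
position: [0.5666, 0.2095, 0.2349]
ee_rot: [2.711, 1.585, 0.013]
force: [1.2, -0.1, 0.2]
width: 0.543
gripper_force: 0.0
```

```bash
python3 -c "
from h import *
p=arm.get_image('side');cv2.imwrite('pics/s11.png',cv2.resize(p['frame'][180:420,120:440,::-1],None,fx=2,fy=2))
go()"
```

```text
t 40.9 pos [0.5658 0.2089 0.2324] x [0.491 0.871 0.004] z [ 0.005  0.002 -1.   ] j [-0.18  0.42 -0.38  1.6   0.17  1.14 -1.11] w 0.547 F [-0.9 -0.5 -0.8] g 0.0
```

View pics/s11.png

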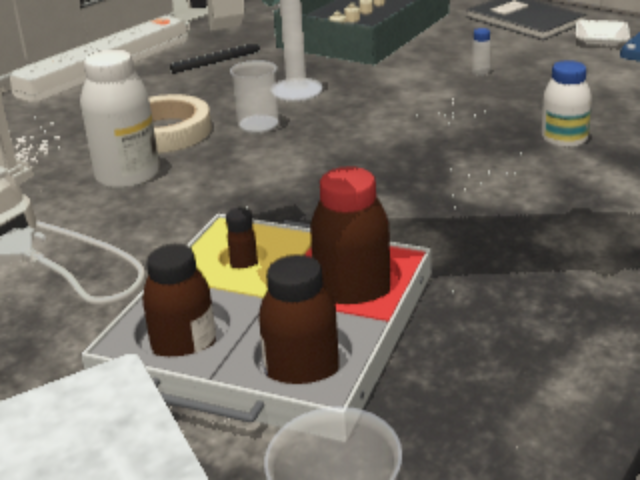

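The vial stands upright in the yellow bay at (242,240). The red bottle is at (350,235) and the black-capped ones are at (178,300) and (297,320). The white bottle and clear vial are untouched.

```bash
python3 -c "
from cell import arm
print(arm.sign_off())"
```

```text
the job is handed in; nothing more can be done
None
```

All four brown containers stand upright in their bays, the white bottle and clear vial were left where they were, and the job was handed in at about 41 s of the 120 s limit; sign-off returned no verdict.

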